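Cull the drawer front that is in wind on the surface plate

TASK

Take the two oak drawer fronts whose end is shaped like that of the sample off the sloping stand and lay them flat, side by side, on the cast-iron surface plate. Press down on their corners until you have rocked the one that is twisted (in wind), then put that one into the scrap tray and leave the flat one lying on the plate. Leave the odd-shaped front, the sample and the bench tools where they lie.

Things in the scene. Friction and masses are not known exactly. Their poses are not given: they have to be found in the camera images.
- front_a: Scooped oak front, 120 x 52 x 10 mm, 60 g; it looks like its twin. Origin: centre of the underside; x along the length to the scooped end, y across, z out of the upper face. Starts on the slope, x uphill, square end at the lip. Either front_a or front_b is in wind (twisted about its length by 0.1 rad end to end), the other dead flat: see surface_plate.
- front_b: Scooped oak front, 120 x 52 x 10 mm, 60 g; it looks like its twin. Origin: centre of the underside; x along the length to the scooped end, y across, z out of the upper face. Starts on the slope, x uphill, square end at the lip. Either front_a or front_b is in wind (twisted about its length by 0.1 rad end to end), the other dead flat: see surface_plate.
- front_a_corner (a point): Lower corner of front_a at the scooped end, on its +y side (60, 26, 0 mm in its frame). On the plate, at rest, this is the corner that stands up if the front is in wind.
- front_b_corner (a point): Lower corner of front_b at the scooped end, on its +y side (60, 26, 0 mm in its frame). On the plate, at rest, this is the corner that stands up if the front is in wind.
- front_c: The odd front on the stand: same size and oak, 120 x 52 x 10 mm, but its upper end has no scoop; instead its two corners there are cut off at 45 degrees (14 mm). Same frame and start as the others. It stays on the stand.
- sample: The sample: an oak drawer front 120 x 52 x 10 mm lying flat on the bench beside the stand, at its end nearest the robot; one short end is square, the other has a half-round finger scoop of 14 mm radius in its middle. Origin: centre of the underside, x towards the scooped end. Not to be moved.
- stand: Fixed grey-topped plywood stand, 310 mm wide (y), 140 mm deep (x), 90 mm high; its top slopes up at 25 degrees towards its +x, roughly to the robot's left. Origin: centre of its footprint on the bench; the slope passes 54 mm above it. An 8 mm lip runs along the low edge. Three fronts lie on the slope side by side, about 98 mm apart, in no fixed order, with room for fingers between.
- surface_plate: Fixed cast-iron plate, 170 (x) x 236 mm (y), its top 34 mm above the bench. Origin: centre of its footprint. Two fronts fit side by side along y. On it the front in wind stands on three corners, the fourth up 5 mm (it leans 0.05 rad); a few newtons there rock it onto that corner and lift the one diagonally across; let go, it tips back. The flat front lies level and does not give.
- scrap_tray: Fixed open plywood tray, 190 mm (its x) by 200 mm (its y), 45 mm high, walls and floor 8 mm. Origin: centre of its underside. An oak offcut 40 x 110 x 22 mm is fixed in it along the -y wall (it covers y from -0.09 to -0.04 m).
- tape_measure: Tape measure, 37 x 93 x 64 mm, standing on the bench. Origin: centre of the underside. Bystander.
- carp_pencil: Flat red carpenter's pencil, 161 mm long, 9 mm high, lying on the bench. Origin: centre of the underside. Bystander.
- sand_block: Sanding block, 63 x 101 x 34 mm, lying on the bench. Origin: centre of the underside. Bystander.

How it is judged:
By the outcome, as a careful person would: the job done as asked, in the order asked, and still so for the second after the job is handed in, with the robot touching nothing.
It also fails if it takes over 72 s, if anything falls off the work surface, if the arm or the gripper's body presses on something with over 40 N, if the wrist force passes 120 N, or if a joint passes its speed limit or range.

ROBOT

A 6-joint arm with a two-finger parallel gripper is mounted at the origin on a cart in front of the work surface, level with it; the furniture and walls round the work are solid. World frame = base frame: x ahead of the robot, y to its left, z up, the work surface at z = 0. Lengths are in m, angles in rad, forces in N, time in s.
With the tool pointing down it reaches from about 0.25 to 0.775 m from the base axis. Payload 4 kg.
Tool frame: the origin (TCP) lies midway between the tips of the shut fingers; the grasp point (between the pads) lies 19 mm behind it (robot.hold_point_z is the distance from the TCP to the grasp point, in m); z points along the fingers, y is the line along which they close (so a half turn about z gives the same grasp; the last joint's range is limited). The gripper opens to 94 mm and grips with 3 to 60 N. Pads are 16 mm wide; open, the fingers measure 119 mm over their backs; the gripper's body (75 mm by 177 mm) begins 78 mm behind the grasp point.
Start: joints at [1.218, 0.087, 1.371, -0, 1.684, -0.103], TCP at [0.136, 0.533, 0.206] pointing down, gripper open.
Joint ranges: [-3.1, 3.1], [-0.76, 2.03], [0.27, 2.55], [-1.08, 4.22], [0.17, 2.65], [-2.57, 2.57]. Speed limits (rad/s): [2.79, 2.79, 3.14, 3.14, 3.14, 3.14].

INTERFACE

Orientations are given as [roll, pitch, yaw] about the fixed x, y, z axes, in that order (R = Rz(yaw) Ry(pitch) Rx(roll)).
In Python, from bench import readout, imaging, robot gives the robot as it stands.
- The arm moves only by the tool carry_out, never from a script. Its argument "motion" is text: rows parted by semicolons, each of 7 numbers parted by spaces: the shift along the tool's x, y, z each as a share of 200 mm, from -1 to 1, then the turn, a rotation vector about the tool's x, y, z each as a share of 120 degrees, from -1 to 1, then the opening, from 0 (shut) to 1 (fully open). A call has 1 to 12 rows; each row shifts and turns the commanded pose from where the row before left it, along the tool's axes as they then stand; what a row does not reach is not made up. A row lasts 1/8 s, in which the tool goes at most 62.5 mm and 10.7 degrees, less where a joint would pass 70% of its speed; a pose out of reach is approached as far as the arm can. A call with a number of a shift or a turn outside -1 to 1 is refused whole. A call with a gripper value outside its range is refused whole. The fingers move at their own pace and stop on an object; the grip force is fixed at half the most. Time passes only in rows, so rows that do not move let the fingers close. It gives the time, the measured TCP pose, the force, the opening and the grip force at its end, in the units of the state.
- readout.get_obs(): the state, without advancing time (a new reading comes with each control period).
- imaging.snapshot(name): name is "side" or "top" or "wrist"; returns a dict with "pixels" (384x512x3 uint8, red, green, blue), "fx", "fy", "cx", "cy" (pixels), "R" (3x3) and "t" (3): a world point X has camera coordinates R X + t. Camera axes: x right, y down, z forward; pixel columns grow to the right and rows downward; lengths in m; the calibration is good to about 2 mm. A picture is of the moment at which its call begins. There is no depth.
- robot.close_job(): hands the job in; it is judged then, once.
The state is a dict: "time": time; "joint_positions": joint angles; "qvel": joint speeds; "joint_torque": joint torques, N m; "tool_pos": TCP position; "ee_rot": TCP orientation; "wrist_force": force on the tool from outside, world axes, zero at the start; "wrist_torque": the same for the moment, N m; "width": finger opening in m; "finger_force": force on a finger pad.
Only numpy, scipy, OpenCV 4.12 (cv2) and the standard library are available. Lean on these libraries where they do the work, as an engineer would, in place of code of your own. Each camera call takes 0.05 s, during which the arm holds its last target. There are 200 camera calls.

## Working session

There is one attempt and no reset: what is moved stays moved. The work goes in short steps, Python scripts to look and compute and a tool call to move; the robot and the scene stay as the last step left them, time stands still between calls to the robot, and variables do not carry over. Pictures are saved under pics/ and viewed, at most 10 in all, crops included, and the job is handed in when it is done.

Besides the shell and the picture viewer there is one more tool, called after "Emit:" by a JSON object that holds its "op" and its "data". carry_out: Moves the arm, as the interface text tells. Its arguments: {"type":"object","properties":{"motion":{"type":"string"}},"required":["motion"]}

```bash
mkdir -p pics; ls
python3 - <<'E'
from bench import readout, imaging, robot
import cv2, numpy as np, pickle
o=readout.get_obs(); print(o)
for n in ("top","side"):
    s=imaging.snapshot(n); cv2.imwrite(f"pics/{n}0.png",s["pixels"][:,:,::-1]); pickle.dump(s,open(f"{n}0.pkl","wb"))
    print(n,s["fx"],s["fy"],s["cx"],s["cy"],np.round(s["R"],3).tolist(),s["t"], -np.array(s["R"]).T@s["t"])
E
```

```text
pics
{'time': 0.0, 'joint_positions': array([ 1.21788682e+00,  8.79391639e-02,  1.37223851e+00, -4.61777268e-05,
        1.68360293e+00, -1.03061637e-01]), 'qvel': array([-0.00019817, -0.00127399,  0.00078558, -0.00192503,  0.00155912,
       -0.00012744]), 'joint_torque': array([ 9.72341695e-04, -3.40188932e+01, -3.02422678e+01,  7.19299098e-02,
        3.29917716e-02, -1.73786689e-04]), 'tool_pos': array([0.13579963, 0.53240356, 0.20432083]), 'ee_rot': array([-3.13941159e+00, -1.79442311e-04,  2.89173944e+00]), 'wrist_force': array([ 0.2646606 , -0.23979445, -0.39836813]), 'wrist_torque': array([-0.01982196,  0.03059877,  0.05737897]), 'finger_force': 0.0, 'width': 0.09449220545648417}
top 368.57371934651337 368.57371934651337 260.04802514872523 190.5729561149392 [[0.012, -1.0, 0.001], [-0.985, -0.012, -0.174], [0.174, 0.001, -0.985]] [0.04431362 0.534657   1.08982096] [0.33580564 0.04970147 1.16631723]
side 485.8331457235791 485.8331457235791 265.27033352438156 193.25155619154515 [[0.895, -0.447, -0.006], [-0.276, -0.542, -0.794], [0.351, 0.712, -0.608]] [-0.46134182  0.2325875   1.43338112] [-0.02686473 -1.10013827  1.05379729]
```

View pics/top0.png

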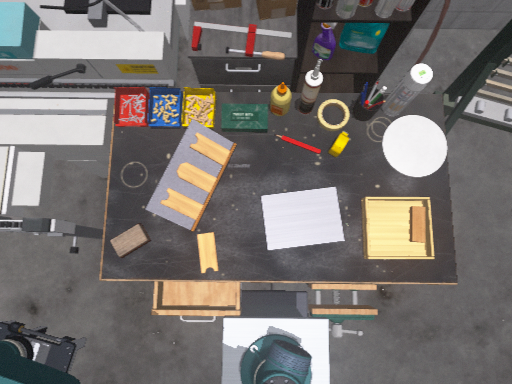

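View pics/side0.png

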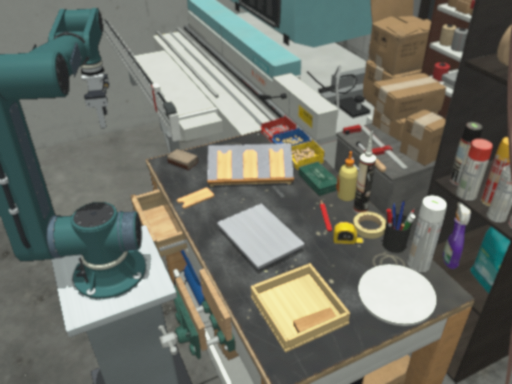

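Run:
```python
import cv2, pickle, numpy as np
s=pickle.load(open("top0.pkl","rb"));im=s["pixels"][:,:,::-1]
c=im[118:278,140:250]; a=cv2.resize(c,None,fx=3.7,fy=3.7,interpolation=cv2.INTER_CUBIC)
c=im[180:270,255:440]; b=cv2.resize(c,None,fx=2.1,fy=2.1,interpolation=cv2.INTER_CUBIC)
W=np.zeros((600,800,3),np.uint8); W[:a.shape[0],:a.shape[1]]=a; W[:b.shape[0],410:410+b.shape[1]]=b[:,:390]
cv2.imwrite("pics/crop0.png",W)
```

```text
(no output)
```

View pics/crop0.png

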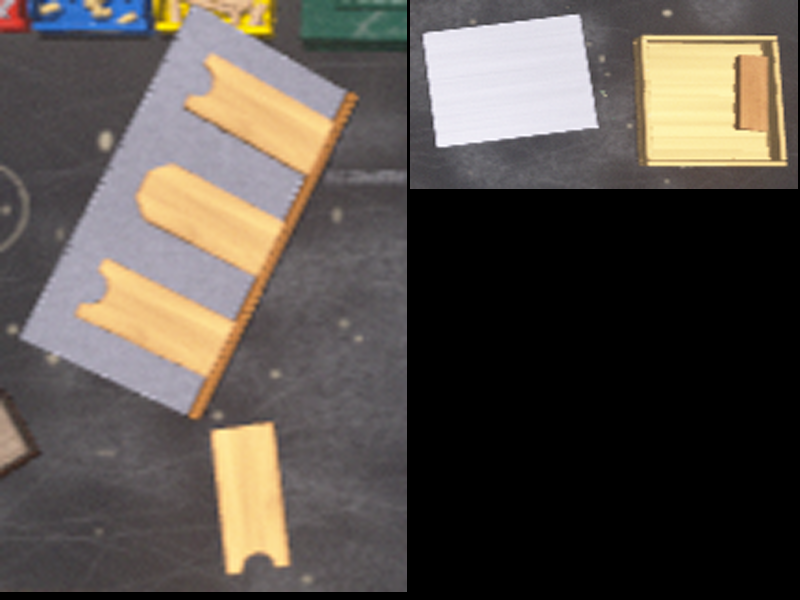

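```bash
cat > h.py <<'E'
import numpy as np, pickle
from scipy.optimize import least_squares
def proj(s,X):
    c=np.atleast_2d(X)@np.array(s["R"]).T+s["t"]; return np.c_[s["fx"]*c[:,0]/c[:,2]+s["cx"], s["fy"]*c[:,1]/c[:,2]+s["cy"]]
def ray(s,uv,p0,n):  # intersect pixel ray with plane
    R=np.array(s["R"]);o=-R.T@s["t"];d=R.T@np.array([(uv[0]-s["cx"])/s["fx"],(uv[1]-s["cy"])/s["fy"],1])
    return o+d*(np.dot(n,np.array(p0)-o)/np.dot(n,d))
def T2(q,P): # (x,y,yaw), local pts
    c,s_=np.cos(q[2]),np.sin(q[2]); P=np.atleast_2d(P).astype(float); return np.c_[q[0]+c*P[:,0]-s_*P[:,1], q[1]+s_*P[:,0]+c*P[:,1], P[:,2]]
E
cat > fit.py <<'E'
from h import *
s=pickle.load(open("top0.pkl","rb"))
A=lambda P:(np.array(P,float)+.5)/3.7-.5+[140,118]
B=lambda P:(np.array(P,float)-[410,0]+.5)/2.1-.5+[255,180]
t=np.tan(np.radians(25)); 
def fit(uv,L,q0):
    r=least_squares(lambda q:(proj(s,T2(q,L))-uv).ravel(),q0); print(np.round(r.x,4),"px rms",np.sqrt(np.mean(r.fun**2)).round(2)); return r.x
print("stand")
L=[[.07,-.155,.0866],[.07,.155,.0866]]
best=None
# stand +x uphill ~ image left-up = world +y, +x
q=fit(A([[190,8],[22,338]]),L,[.45,.2,1.1])
uv=A([[190,8],[22,338]])
print([ray(s,p,[0,0,.0866],[0,0,1]).round(4) for p in uv])
c,sn=np.cos(q[2]),np.sin(q[2]);ux=np.array([c*np.cos(.4363),sn*np.cos(.4363),np.sin(.4363)]);uy=np.array([-sn,c,0]);n=np.cross(ux,uy)
p0=np.array([q[0],q[1],.054])
for nm,P in dict(far=[[338,123],[307,175],[208,55],[185,103]],mid=[[286,222],[258,276]],near=[[237,318],[207,376],[105,262],[78,315]]).items():
    W=[ray(s,p,p0+.01*n,n)-p0 for p in A(P)]
    print(nm,[(np.round([w@ux,w@uy],4)).tolist() for w in W])
print("plate"); fit(B([[424,32],[580,14],[597,127],[437,146]]),[[.085,.118,.034],[.085,-.118,.034],[-.085,-.118,.034],[-.085,.118,.034]],[.3,0,0])
print("tray"); fit(B([[635,37],[777,36],[787,164],[642,164]]),[[.095,.1,.045],[.095,-.1,.045],[-.095,-.1,.045],[-.095,.1,.045]],[.3,-.3,0])
print("sample"); fit(A([[211,430],[272,423],[289,565],[228,573]]),[[-.06,.026,.01],[-.06,-.026,.01],[.06,-.026,.01],[.06,.026,.01]],[.2,.2,3.1])
E
python3 fit.py
```

```text
stand
[0.5792 0.2624 1.1597] px rms 0.78
[array([0.7458, 0.2658, 0.0866]), array([0.4679, 0.3874, 0.0866])]
far [[-0.0766, -0.1251], [-0.0718, -0.0721], [0.0479, -0.1215], [0.0472, -0.0767]]
mid [[-0.0731, -0.0277], [-0.0715, 0.0242]]
near [[-0.0709, 0.0637], [-0.0693, 0.1178], [0.0473, 0.0696], [0.0476, 0.1171]]
plate
[ 0.4542 -0.08    0.1267] px rms 0.34
tray
[ 0.4271 -0.3688  0.0121] px rms 1.14
sample
[0.3459 0.2119 3.2912] px rms 11.84
```

```bash
cat >> fit.py <<'E'
print("joint")
a=np.radians(25)
def slope(q,L): # L along-slope x, y, normal
    L=np.array(L,float); l=np.c_[L[:,0]*np.cos(a)-L[:,2]*np.sin(a), L[:,1], .054+L[:,0]*np.sin(a)+L[:,2]*np.cos(a)]; return T2(q,l)
def model(p):
    o=[slope(p[:3],[[.0772,-.155,0],[.0772,.155,0]])]
    for y,k in ((p[4],4),(p[5],2),(p[6],4)):
        o.append(slope(p[:3],[[p[3]-.06,y-.026,.01],[p[3]-.06,y+.026,.01],[p[3]+.06,y-.026,.01],[p[3]+.06,y+.026,.01]][:k]))
    return np.vstack(o)
uv=A([[190,8],[22,338],[338,123],[307,175],[208,55],[185,103],[286,222],[258,276],[237,318],[207,376],[105,262],[78,315]])
r=least_squares(lambda p:(proj(s,model(p))-uv).ravel(),[.58,.26,1.16,-.01,-.098,0,.098],loss="soft_l1")
print(r.x.round(4)); print((proj(s,model(r.x))-uv).round(2).tolist())
for y in (r.x[4],r.x[6]): print("underside centre",slope(r.x[:3],[[r.x[3],y,0]]).round(4))
S=pickle.load(open("side0.pkl","rb")); print(proj(S,model(r.x)).round(1).tolist()); 
v=cv2=__import__("cv2"); im=S["pixels"][:,:,::-1].copy(); im=cv2.resize(im[130:200,190:310],None,fx=6,fy=6,interpolation=cv2.INTER_CUBIC)
for u,w in proj(S,model(r.x)): cv2.circle(im,(int((u-190+.5)*6),int((w-130+.5)*6)),3,(0,0,255),-1)
cv2.imwrite("pics/side_fit.png",im)
E
python3 fit.py|sed -n '/joint/,$p'
```

```text
joint
[ 0.5791  0.2626  1.1553 -0.0123 -0.0988 -0.0023  0.0916]
[[0.65, -1.02], [-0.65, 0.8], [-1.12, -0.38], [0.23, 0.02], [0.68, -0.83], [-0.64, 1.05], [-0.2, -0.13], [0.15, 0.11], [-0.05, 0.85], [0.65, 0.4], [0.36, -1.3], [-0.3, 0.06]]
underside centre [[0.665  0.2124 0.0488]]
underside centre [[0.4908 0.2893 0.0488]]
[[289.3, 144.0], [206.8, 146.4], [283.9, 177.5], [269.5, 177.9], [281.9, 149.4], [267.9, 149.8], [257.2, 178.3], [242.7, 178.8], [231.1, 179.2], [216.6, 179.6], [230.7, 150.9], [216.6, 151.4]]
```

View pics/side_fit.png

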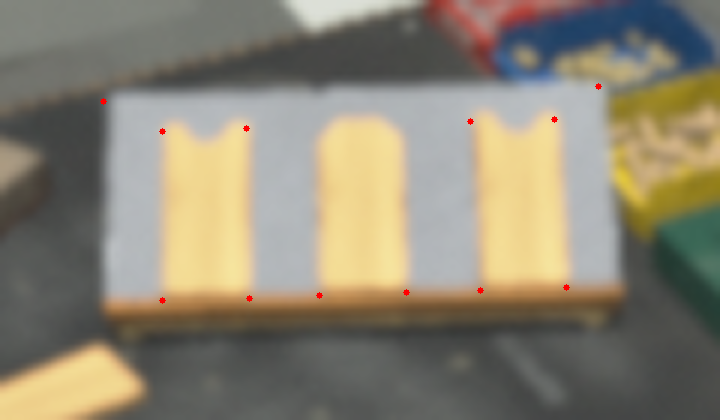

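```bash
cat >> h.py <<'E'
from scipy.spatial.transform import Rotation as Ro, Slerp
from bench import readout, imaging, robot
def Rslope(yaw,tilt=np.radians(25)): # tool x uphill, z into slope
    ux=np.array([np.cos(yaw)*np.cos(tilt),np.sin(yaw)*np.cos(tilt),np.sin(tilt)]);uy=np.array([-np.sin(yaw),np.cos(yaw),0])
    return np.c_[ux,-uy,-np.cross(ux,uy)]
def pose():
    o=readout.get_obs(); return np.array(o["tool_pos"]),Ro.from_euler("xyz",o["ee_rot"]).as_matrix(),o
def plan(wps,p=None,R=None,v=.045,w=8.5,dec=2):
    """wps: list of (p,R,grip[,v]); print rows; rounding is tracked."""
    if p is None: p,R,_=pose()
    rows=[]
    for wp in wps:
        P,Q,g=wp[:3]; vv=wp[3] if len(wp)>3 else v
        ang=np.degrees(Ro.from_matrix(R.T@Q).magnitude())
        N=max(1,int(np.ceil(max(np.linalg.norm(P-p)/vv,ang/w))))
        for k in range(N):
            f=1/(N-k); pn=p+(P-p)*f; rv=Ro.from_matrix(R.T@Q).as_rotvec()*f
            a=np.round(R.T@(pn-p)/.2,dec); b=np.round(rv/np.radians(120),dec)
            p=p+R@a*.2; R=R@Ro.from_rotvec(b*np.radians(120)).as_matrix()
            rows.append(" ".join(f"{x:g}" for x in [*(a+0.),*(b+0.),g]))
        rows.append("|")
    print("; ".join(rows).replace("; |; ","\n").replace("; |","")); print("end",p.round(4),Ro.from_matrix(R).as_euler("xyz").round(3))
E
python3 - <<'E'
from h import *
Q=Rslope(1.155); n=-Q[:,2]
P=np.array([.4908,.2893,.0488])+.14*n; print(P)
plan([(P,Q,1)],w=9.5)
E
```

```text
[0.46690153 0.23517473 0.17568309]
-0.18 -0.09 0.01 -0.02 0.01 0.07 1; -0.19 -0.07 0.01 -0.02 0.01 0.07 1; -0.2 -0.04 0 -0.02 0.01 0.08 1; -0.2 0 -0.01 -0.01 0.01 0.07 1; -0.2 0.02 -0.01 -0.01 0.01 0.08 1; -0.19 0.06 -0.01 -0.02 0.02 0.07 1; -0.18 0.09 -0.02 -0.01 0.01 0.08 1; -0.17 0.12 -0.02 -0.02 0.02 0.07 1; -0.15 0.14 -0.02 -0.01 0.01 0.08 1; -0.12 0.16 -0.02 -0.02 0.02 0.07 1; -0.09 0.18 -0.01 -0.01 0.01 0.08 1
end [0.4673 0.2359 0.1753] [-3.137 -0.429  1.151]
```

Emit:
{"op": "carry_out", "data": {"motion": "-0.18 -0.09 0.01 -0.02 0.01 0.07 1; -0.19 -0.07 0.01 -0.02 0.01 0.07 1; -0.2 -0.04 0 -0.02 0.01 0.08 1; -0.2 0 -0.01 -0.01 0.01 0.07 1; -0.2 0.02 -0.01 -0.01 0.01 0.08 1; -0.19 0.06 -0.01 -0.02 0.02 0.07 1; -0.18 0.09 -0.02 -0.01 0.01 0.08 1; -0.17 0.12 -0.02 -0.02 0.02 0.07 1; -0.15 0.14 -0.02 -0.01 0.01 0.08 1; -0.12 0.16 -0.02 -0.02 0.02 0.07 1; -0.09 0.18 -0.01 -0.01 0.01 0.08 1; 0 0 0 0 0 0 1"}}

```text
time: 1.6
tool_pos: [0.4681, 0.2345, 0.1746]
ee_rot: [-3.135, -0.429, 1.147]
wrist_force: [-0.1, 0.1, -0.4]
width: 0.0937
finger_force: 0.0
```

Run:
```python
from h import *; import cv2
s=imaging.snapshot("wrist"); pickle.dump(s,open("w1.pkl","wb"))
p,R,o=pose(); print(o["time"],p,o["ee_rot"],s["fx"],-np.array(s["R"]).T@s["t"]-p)
im=cv2.resize(s["pixels"][:,:,::-1],(768,576),interpolation=cv2.INTER_CUBIC)
x=np.array([.4908,.2893,.0488]);Q=Rslope(1.155)
for a,b in ((-.06,.026),(-.06,-.026),(.06,.026),(.06,-.026)):
    u,v=(proj(s,x+Q@[a,b,-.01])[0]+.5)*1.5; cv2.circle(im,(int(u),int(v)),3,(0,0,255),-1); print(u,v)
cv2.imwrite("pics/w1.png",im)
```

```text
1.65 [0.46734844 0.23567316 0.17506297] [-3.13502133 -0.42999471  1.14961117] 271.4301210264997 [-0.00250772 -0.01108307  0.1922274 ]
412.93186341422364 355.23092624237154
348.99015203866486 355.6572222875978
414.70459129727817 204.2678485675192
344.44199997297756 204.8410626714545
```

View pics/w1.png

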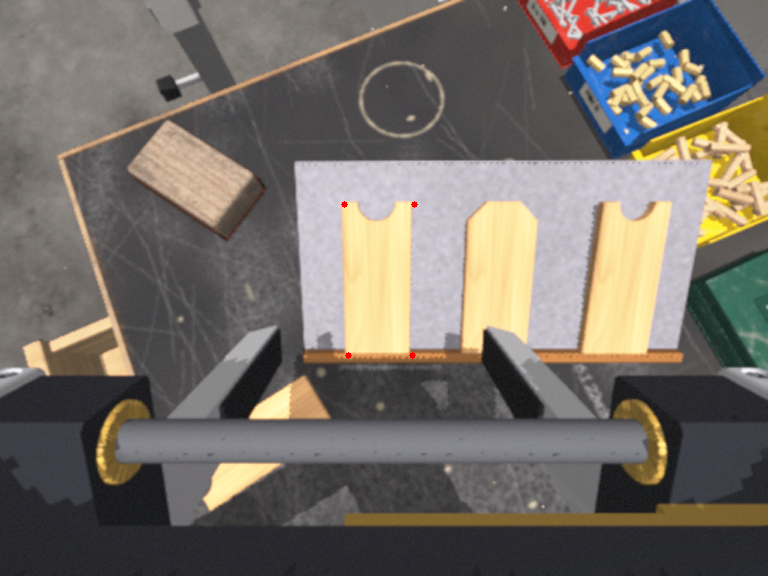

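Run:
```python
from h import *
s=pickle.load(open("w1.pkl","rb"))
def m(q,ys): 
    Q=Rslope(q[2]); c=np.array([q[0],q[1],.054]);o=[]
    for y in ys: o+= [c+Q@[q[3]+a,-(y+b),-.01] for a,b in ((-.06,.026),(-.06,-.026),(.06,.026),(.06,-.026))]
    return np.array(o),[c+Q@[q[3],-y,0] for y in ys],Q
uv=np.array([[346,353],[411,354],[343,203],[411,203],[583,352],[650,353],[602,203],[669,203]])/1.5-.5
# xoff fixed -.0092: degenerate with stand position otherwise
r=least_squares(lambda p:(proj(s,m([*p[:3],-.0092],p[3:])[0])-uv).ravel(),[.58,.26,1.155,.095,-.099])
print(r.x.round(4),r.fun.round(1)); print(m([*r.x[:3],-.0092],r.x[3:])[1])
```

```text
[ 0.1269  0.461   1.1527 -0.4003 -0.5914] [ 0.2  1.  -0.3  0.2 -0.8  0.   0.9 -0.2 -0.3  1.  -2.   0.2 -0.3 -1.
  2.3 -1.3]
[array([0.48935428, 0.29079655, 0.05011191]), array([0.66399917, 0.21319937, 0.05011191])]
```

Run:
```python
from h import *
Q=Rslope(1.153); n=-Q[:,2]; c=np.array([.4894,.2908,.0495])
R0=Ro.from_euler("xyz",[-3.137,-.429,1.151]).as_matrix()
plan([(c+.05*n,Q,1),(c+.004*n,Q,1,.02)],p=np.array([.4673,.2359,.1753]),R=R0,dec=3)
```

```text
0.003 -0.004 0.223 -0.001 0.002 0 1; 0.002 -0.005 0.222 -0.001 0.001 -0.001 1
0 0 0.077 0 0 0 1; 0 0 0.077 0 0 0 1; 0 0 0.076 0 0 0 1
end [0.4888 0.2893 0.0532] [ 3.141 -0.435  1.153]
```

Emit:
{"op": "carry_out", "data": {"motion": "0.003 -0.004 0.223 -0.001 0.002 0 1; 0.002 -0.005 0.222 -0.001 0.001 -0.001 1; 0 0 0.077 0 0 0 1; 0 0 0.077 0 0 0 1; 0 0 0.076 0 0 0 1; 0 0 0 0 0 0 1; 0 0 0 0 0 0 1"}}

```text
time: 2.52
tool_pos: [0.4897, 0.2901, 0.0549]
ee_rot: [3.14, -0.438, 1.154]
wrist_force: [-0.4, -0.4, 0.1]
width: 0.0937
finger_force: 0.0
```

No contact, as intended. Close, then lift along the normal.

Emit:
{"op": "carry_out", "data": {"motion": "0 0 0 0 0 0 0; 0 0 0 0 0 0 0; 0 0 0 0 0 0 0; 0 0 0 0 0 0 0; 0 0 0 0 0 0 0; 0 0 0 0 0 0 0; 0 0 0 0 0 0 0; 0 0 0 0 0 0 0"}}

```text
time: 3.52
tool_pos: [0.489, 0.2901, 0.054]
ee_rot: [3.141, -0.437, 1.153]
wrist_force: [-0.7, -0.7, 0.3]
width: 0.0514
finger_force: 30.0
```

```bash
cat >> h.py <<'E'
PL=(.4542,-.08,.1267)
def plate(x,y,z): return T2(PL,[[x,y,z]])[0]
RP=Rslope(PL[2],0.)
E
python3 - <<'E'
from h import *
Q=Rslope(1.153); n=-Q[:,2]; p0=np.array([.4888,.2893,.0532])
plan([(p0+.08*n,Q,0,.03),(np.array([.47,.15,.17]),Q,0),(plate(0,-.06,.12),RP,0),(plate(0,-.06,.046),RP,0,.02)],p=p0,R=Q)
E
```

```text
0 0 -0.13 0 0 0 0; 0 0 -0.13 0 0 0 0; 0 0 -0.14 0 0 0 0
-0.12 0.07 -0.14 0 0 0 0; -0.12 0.06 -0.14 0 0 0 0; -0.12 0.07 -0.13 0 0 0 0
-0.17 0.07 -0.04 -0.01 -0.02 0.06 0; -0.16 0.09 -0.04 -0.01 -0.02 0.06 0; -0.14 0.11 -0.03 -0.01 -0.02 0.06 0; -0.13 0.13 -0.02 -0.02 -0.02 0.06 0; -0.12 0.14 -0.01 -0.02 -0.03 0.06 0; -0.1 0.15 0.01 -0.01 -0.03 0.06 0; -0.07 0.17 0.02 -0.02 -0.02 0.06 0; -0.05 0.17 0.03 -0.01 -0.03 0.06 0
0 0 0.09 0 0 0 0; 0 0 0.09 0 0 0 0; 0 0 0.09 0 0 0 0; 0 0 0.1 0 0 0 0
end [ 0.4617 -0.1388  0.0452] [-3.14   0.009  0.132]
```

Emit:
{"op": "carry_out", "data": {"motion": "0 0 -0.13 0 0 0 0; 0 0 -0.13 0 0 0 0; 0 0 -0.14 0 0 0 0; -0.12 0.07 -0.14 0 0 0 0; -0.12 0.06 -0.14 0 0 0 0; -0.12 0.07 -0.13 0 0 0 0; -0.17 0.07 -0.04 -0.01 -0.02 0.06 0; -0.16 0.09 -0.04 -0.01 -0.02 0.06 0; -0.14 0.11 -0.03 -0.01 -0.02 0.06 0; -0.13 0.13 -0.02 -0.02 -0.02 0.06 0; -0.12 0.14 -0.01 -0.02 -0.03 0.06 0; -0.1 0.15 0.01 -0.01 -0.03 0.06 0"}}

```text
time: 5.03
tool_pos: [0.4629, -0.0674, 0.1339]
ee_rot: [-3.09, -0.101, 0.378]
wrist_force: [0.8, -0.1, -0.7]
width: 0.0515
finger_force: 30.0
```

Emit:
{"op": "carry_out", "data": {"motion": "-0.07 0.17 0.02 -0.02 -0.02 0.06 0; -0.05 0.17 0.03 -0.01 -0.03 0.06 0; 0 0 0.09 0 0 0 0; 0 0 0.09 0 0 0 0; 0 0 0.09 0 0 0 0; 0 0 0 0 0 0 0; 0 0 0 0 0 0 0"}}

```text
time: 5.9
tool_pos: [0.4623, -0.1374, 0.0658]
ee_rot: [-3.14, 0.007, 0.133]
wrist_force: [0.3, 0.0, -0.5]
width: 0.0516
finger_force: 30.0
```

Run:
```python
from h import *; import cv2
p,R,o=pose(); print(o["time"],p,o["ee_rot"],o["width"],o["wrist_force"])
s=imaging.snapshot("side"); im=s["pixels"][190:280,190:320,::-1]; cv2.imwrite("pics/s1.png",cv2.resize(im,None,fx=6,fy=6,interpolation=cv2.INTER_CUBIC))
```

```text
5.9 [ 0.46227646 -0.13744677  0.06576396] [-3.13958491  0.00718843  0.13304794] 0.0516426957629135 [ 0.30315087  0.02344958 -0.4931138 ]
```

View pics/s1.png

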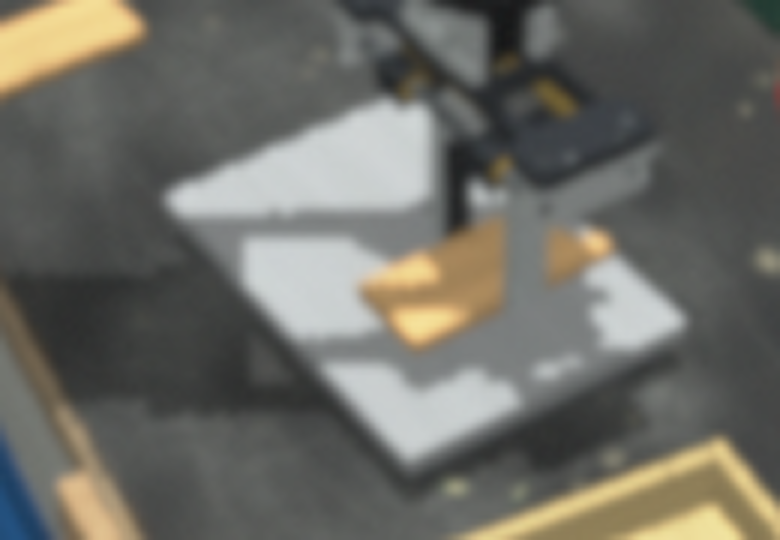

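Emit:
{"op": "carry_out", "data": {"motion": "0 0 0.06 0 0 0 0; 0 0 0.05 0 0 0 0; 0 0 0.01 0 0 0 0; 0 0 0 0 0 0 0"}}

```text
time: 6.45
tool_pos: [0.4619, -0.1379, 0.0412]
ee_rot: [-3.139, 0.008, 0.132]
wrist_force: [0.9, -0.5, -1.2]
width: 0.0518
finger_force: 30.0
```

Emit:
{"op": "carry_out", "data": {"motion": "0 0 0.01 0 0 0 0; 0 0 0 0 0 0 0"}}

```text
time: 6.7
tool_pos: [0.4622, -0.138, 0.0397]
ee_rot: [-3.14, 0.008, 0.132]
wrist_force: [-1.1, -0.2, -0.0]
width: 0.0513
finger_force: 30.0
```

Now lower 1 mm more, release, and rise.

Emit:
{"op": "carry_out", "data": {"motion": "0 0 0.006 0 0 0 0; 0 0 0 0 0 0 0; 0 0 0 0 0 0 1; 0 0 0 0 0 0 1; 0 0 0 0 0 0 1; 0 0 0 0 0 0 1; 0 0 0 0 0 0 1"}}

```text
time: 7.58
tool_pos: [0.4621, -0.138, 0.0384]
ee_rot: [-3.14, 0.008, 0.132]
wrist_force: [0.1, 0.7, -0.1]
width: 0.094
finger_force: 0.0
```

Run:
```python
from h import *
p,R,o=pose(); print(o["time"],p,o["ee_rot"],o["width"],o["wrist_force"])
p=np.array([.462,-.138,.039]);R=Ro.from_euler("xyz",[-3.14,.008,.132]).as_matrix()
Q=Rslope(1.153); n=-Q[:,2]; c=np.array([.664,.2132,.0495])
plan([(p+[0,0,.10],R,1),(np.array([.59,.02,.20]),Q,1),(c+.08*n,Q,1),(c+.004*n,Q,1,.025)],p=p,R=R)
```

```text
7.575 [ 0.46207848 -0.13796972  0.03839204] [-3.13971797  0.00765985  0.13206112] 0.09397519522785751 [ 0.1283917   0.74007478 -0.07143708]
0 0 -0.17 0 0 0 1; 0 0 -0.16 0 0 0 1; 0 0 -0.17 0 0 0 1
0.09 -0.09 -0.04 0.01 0.02 -0.06 1; 0.1 -0.08 -0.03 0.01 0.02 -0.06 1; 0.11 -0.06 -0.03 0.01 0.03 -0.06 1; 0.12 -0.05 -0.02 0.01 0.03 -0.06 1; 0.13 -0.03 -0.01 0.02 0.02 -0.06 1; 0.13 -0.02 0 0.01 0.03 -0.06 1; 0.13 0 0.01 0.02 0.02 -0.06 1; 0.14 0.02 0.01 0.01 0.03 -0.06 1
0.12 -0.01 0.14 0 0 0 1; 0.12 -0.01 0.14 0 0 0 1; 0.12 -0.01 0.15 0 0 0 1; 0.12 -0.01 0.14 0 0 0 1; 0.13 -0.01 0.15 0 0 0 1
0 0 0.09 0 0 0 1; 0 0 0.1 0 0 0 1; 0 0 0.09 0 0 0 1; 0 0 0.1 0 0 0 1
end [0.6638 0.212  0.0532] [ 3.138 -0.443  1.155]
```

Emit:
{"op": "carry_out", "data": {"motion": "0 0 -0.17 0 0 0 1; 0 0 -0.16 0 0 0 1; 0 0 -0.17 0 0 0 1; 0.09 -0.09 -0.04 0.01 0.02 -0.06 1; 0.1 -0.08 -0.03 0.01 0.02 -0.06 1; 0.11 -0.06 -0.03 0.01 0.03 -0.06 1; 0.12 -0.05 -0.02 0.01 0.03 -0.06 1; 0.13 -0.03 -0.01 0.02 0.02 -0.06 1; 0.13 -0.02 0 0.01 0.03 -0.06 1; 0.13 0 0.01 0.02 0.02 -0.06 1; 0.14 0.02 0.01 0.01 0.03 -0.06 1; 0 0 0 0 0 0 1"}}

```text
time: 9.07
tool_pos: [0.59, 0.0211, 0.1987]
ee_rot: [3.139, -0.442, 1.154]
wrist_force: [0.8, 0.0, -0.4]
width: 0.094
finger_force: 0.0
```

Emit:
{"op": "carry_out", "data": {"motion": "0.12 -0.01 0.14 0 0 0 1; 0.12 -0.01 0.14 0 0 0 1; 0.12 -0.01 0.15 0 0 0 1; 0.12 -0.01 0.14 0 0 0 1; 0.13 -0.01 0.15 0 0 0 1; 0 0 0 0 0 0 1; 0 0 0 0 0 0 1"}}

```text
time: 9.95
tool_pos: [0.6501, 0.1816, 0.1215]
ee_rot: [3.138, -0.442, 1.155]
wrist_force: [-0.3, 0.4, 0.6]
width: 0.094
finger_force: 0.0
```

Run:
```python
from h import *; import cv2
s=imaging.snapshot("wrist"); pickle.dump(s,open("w2.pkl","wb"))
t=imaging.snapshot("top"); pickle.dump(t,open("t2.pkl","wb"))
p,R,o=pose(); print(o["time"],p,o["ee_rot"])
im=s["pixels"][:,:,::-1].copy()
c=np.array([.664,.2132,.0495]);Q=Rslope(1.153)
for a,b in ((-.06,.026),(-.06,-.026),(.06,.026),(.06,-.026)):
    u,v=proj(s,c+Q@[a,b,-.01])[0]; cv2.circle(im,(int(u+.5),int(v+.5)),2,(0,0,255),-1); print(u,v)
im2=cv2.resize(t["pixels"][180:260,250:350,::-1],None,fx=3.7,fy=3.7,interpolation=cv2.INTER_CUBIC)
W=np.zeros((560,800,3),np.uint8); W[:384,:420]=im[:,60:480]; W[:im2.shape[0],425:795]=im2
cv2.imwrite("pics/w2.png",W)
plan([(c+.004*n,Q,1,.025) for n in [-Q[:,2]]],dec=3)
```

```text
10.05 [0.65068673 0.18110046 0.12230698] [ 3.13672013 -0.44314648  1.15421315]
279.3673572217896 260.684889460636
227.6895399951788 260.731677416354
282.4351508094185 139.06787738702207
224.78031887660174 139.01482887487822
0 -0.001 0.096 0.001 -0.001 0 1; 0.001 -0.001 0.096 0 -0.001 0 1; 0 -0.002 0.096 0.001 -0.001 0 1; 0.001 -0.001 0.095 0 0 0.001 1
end [0.6633 0.2116 0.0532] [-3.141 -0.437  1.152]
```

View pics/w2.png

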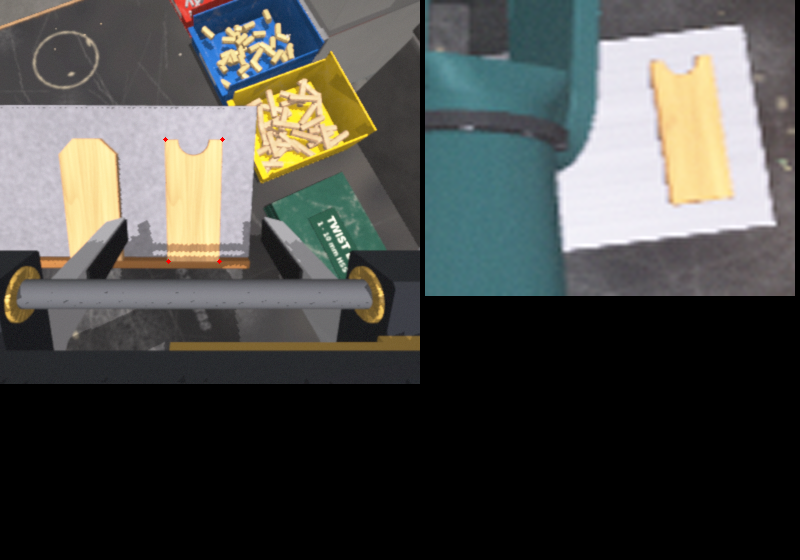

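Emit:
{"op": "carry_out", "data": {"motion": "0 0 0.096 0.001 -0.001 0 1; 0 0 0.096 0 -0.001 0 1; 0 -0.001 0.096 0.001 -0.001 0 1; 0 -0.001 0.09 0 0 0.001 1; 0 0 0 0 0 0 1; 0 0 0 0 0 0 1"}}

```text
time: 10.8
tool_pos: [0.6629, 0.2123, 0.0521]
ee_rot: [-3.139, -0.437, 1.153]
wrist_force: [-1.1, -0.1, -0.1]
width: 0.0941
finger_force: 0.0
```

Emit:
{"op": "carry_out", "data": {"motion": "0 0 0 0 0 0 0; 0 0 0 0 0 0 0; 0 0 0 0 0 0 0; 0 0 0 0 0 0 0; 0 0 0 0 0 0 0; 0 0 0 0 0 0 0; 0 0 0 0 0 0 0"}}

```text
time: 11.68
tool_pos: [0.6631, 0.212, 0.0531]
ee_rot: [-3.14, -0.437, 1.153]
wrist_force: [0.2, -0.0, 0.5]
width: 0.0514
finger_force: 30.0
```

Run:
```python
from h import *
p,R,o=pose(); print(o["time"],p,o["ee_rot"],o["width"],o["wrist_force"])
n=-R[:,2]
plan([(p+.08*n,R,0,.03),(np.array([.58,.07,.19]),R,0),(plate(0,.06,.12),RP,0),(plate(0,.06,.045),RP,0,.02)],p=p,R=R)
```

```text
11.675 [0.66313486 0.21197911 0.05306058] [-3.13983554 -0.43700809  1.15314255] 0.051429252154573404 [ 0.15662423 -0.00136804  0.45518789]
0 0 -0.13 0 0 0 0; 0 0 -0.14 0 0 0 0; 0 0 -0.13 0 0 0 0
-0.11 -0.02 -0.14 0 0 0 0; -0.11 -0.02 -0.14 0 0 0 0; -0.12 -0.03 -0.14 0 0 0 0; -0.11 -0.02 -0.15 0 0 0 0
-0.1 -0.05 0 -0.01 -0.02 0.06 0; -0.1 -0.04 0.01 -0.01 -0.02 0.06 0; -0.11 -0.03 0.01 -0.02 -0.02 0.06 0; -0.11 -0.02 0.01 -0.01 -0.03 0.06 0; -0.11 0 0.02 -0.02 -0.02 0.06 0; -0.1 0.01 0.03 -0.01 -0.03 0.06 0; -0.1 0.02 0.03 -0.02 -0.02 0.06 0; -0.1 0.03 0.04 -0.01 -0.03 0.06 0
0 0 0.09 0 0 0 0; 0 0 0.1 0 0 0 0; 0 0 0.09 0 0 0 0; 0 0 0.1 0 0 0 0
end [ 0.4459 -0.0201  0.0443] [-3.14   0.006  0.132]
```

Emit:
{"op": "carry_out", "data": {"motion": "0 0 -0.13 0 0 0 0; 0 0 -0.14 0 0 0 0; 0 0 -0.13 0 0 0 0; -0.11 -0.02 -0.14 0 0 0 0; -0.11 -0.02 -0.14 0 0 0 0; -0.12 -0.03 -0.14 0 0 0 0; -0.11 -0.02 -0.15 0 0 0 0; -0.1 -0.05 0 -0.01 -0.02 0.06 0; -0.1 -0.04 0.01 -0.01 -0.02 0.06 0; -0.11 -0.03 0.01 -0.02 -0.02 0.06 0; -0.11 -0.02 0.01 -0.01 -0.03 0.06 0; -0.11 0 0.02 -0.02 -0.02 0.06 0"}}

```text
time: 13.18
tool_pos: [0.4954, 0.011, 0.1471]
ee_rot: [-3.087, -0.173, 0.5]
wrist_force: [-1.2, -0.4, -0.9]
width: 0.0512
finger_force: 30.0
```

Emit:
{"op": "carry_out", "data": {"motion": "-0.1 0.01 0.03 -0.01 -0.03 0.06 0; -0.1 0.02 0.03 -0.02 -0.02 0.06 0; -0.1 0.03 0.04 -0.01 -0.03 0.06 0; 0 0 0.09 0 0 0 0; 0 0 0.1 0 0 0 0; 0 0 0.09 0 0 0 0; 0 0 0.09 0 0 0 0; 0 0 0 0 0 0 0; 0 0 0 0 0 0 0"}}

```text
time: 14.3
tool_pos: [0.4464, -0.0202, 0.0469]
ee_rot: [-3.14, 0.005, 0.132]
wrist_force: [0.7, 0.3, -1.0]
width: 0.0517
finger_force: 30.0
```

Emit:
{"op": "carry_out", "data": {"motion": "0 0 0.02 0 0 0 0; 0 0 0.012 0 0 0 0; 0 0 0 0 0 0 0; 0 0 0 0 0 0 0"}}

```text
time: 14.8
tool_pos: [0.4459, -0.0201, 0.0399]
ee_rot: [-3.14, 0.006, 0.132]
wrist_force: [-0.2, -0.1, 0.4]
width: 0.0516
finger_force: 30.0
```

Emit:
{"op": "carry_out", "data": {"motion": "0 0 0.008 0 0 0 0; 0 0 0 0 0 0 0; 0 0 0 0 0 0 0.9; 0 0 0 0 0 0 0.9; 0 0 0 0 0 0 0.9; 0 0 0 0 0 0 0.9; 0 0 -0.1 0 0 0 0.9; 0 0 -0.2 0 0 0 0.9; 0 0 -0.2 0 0 0 0; 0 0 -0.1 0 0 0 0; 0 0 0 0 0 0 0; 0 0 0 0 0 0 0"}}

```text
time: 16.3
tool_pos: [0.446, -0.0201, 0.157]
ee_rot: [-3.139, 0.008, 0.132]
wrist_force: [0.6, 0.5, -0.5]
width: 0.048
finger_force: 0.0
```

Run:
```python
from h import *; import cv2
s=imaging.snapshot("wrist"); pickle.dump(s,open("w3.pkl","wb"))
p,R,o=pose(); print(o["time"],p,o["ee_rot"],o["width"])
for y in (.06,-.06):
    for a,b in ((-.06,.026),(-.06,-.026),(.06,.026),(.06,-.026)): print(y,a,b,(1.5*(proj(s,plate(a,y+b,.044))[0]+.5)).round(0))
cv2.imwrite("pics/w3.png",cv2.resize(s["pixels"][:,:,::-1],(768,576),interpolation=cv2.INTER_CUBIC))
```

```text
16.35 [ 0.44576252 -0.02010358  0.15659491] [-3.13873149  0.00925547  0.13168534] 0.04431366743784935
0.06 -0.06 0.026 [350. 363.]
0.06 -0.06 -0.026 [417. 363.]
0.06 0.06 0.026 [347. 204.]
0.06 0.06 -0.026 [421. 205.]
-0.06 -0.06 0.026 [505. 363.]
-0.06 -0.06 -0.026 [572. 364.]
-0.06 0.06 0.026 [518. 205.]
-0.06 0.06 -0.026 [592. 205.]
```

View pics/w3.png

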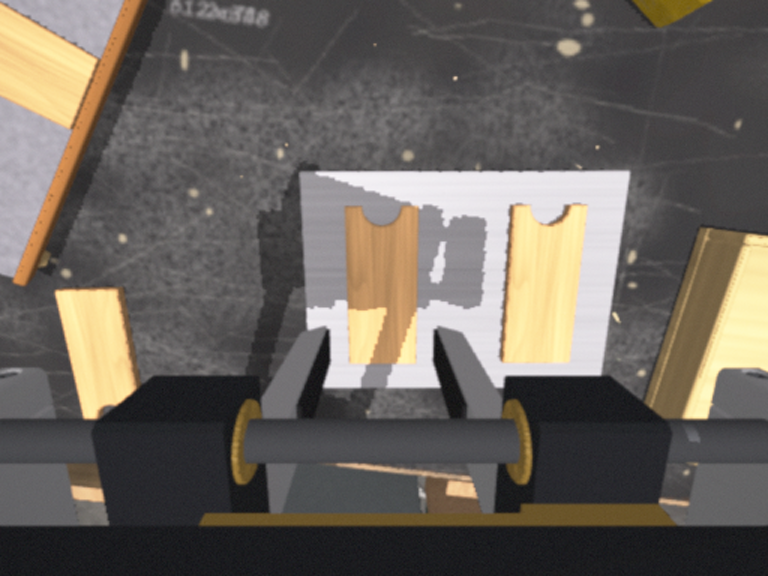

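Run:
```python
from h import *
p,R,o=pose()
plan([(plate(.052,.080,.08),RP,0),(plate(.052,.080,.058),RP,0,.02)],p=p,R=R,dec=3)
```

```text
0.089 -0.032 0.127 0 0.001 0.001 0; 0.089 -0.032 0.127 -0.001 0.002 0.001 0; 0.089 -0.032 0.127 0 0.001 0 0
0 0 0.055 0 0 0 0; 0 0 0.055 0 0 0 0
end [0.4957 0.0059 0.0581] [-3.141e+00  1.000e-03  1.270e-01]
```

Emit:
{"op": "carry_out", "data": {"motion": "0.09 -0.032 0.127 0 0.001 0.001 0; 0.09 -0.032 0.127 0 0.002 0.001 0; 0.09 -0.032 0.127 0 0.001 0 0; 0 0 0.055 0 0 0 0; 0 0 0.055 0 0 0 0; 0 0 0 0 0 0 0; 0 0 0 0 0 0 0"}}

```text
time: 17.23
tool_pos: [0.4978, 0.0056, 0.0608]
ee_rot: [-3.14, -0.003, 0.127]
wrist_force: [0.4, 0.6, 0.1]
width: 0.0004
finger_force: 0.0
```

Emit:
{"op": "carry_out", "data": {"motion": "0 0 0.02 0 0 0 0; 0 0 0.015 0 0 0 0; 0 0 0 0 0 0 0"}}

```text
time: 17.6
tool_pos: [0.4972, 0.006, 0.0526]
ee_rot: [-3.139, -0.001, 0.127]
wrist_force: [0.6, 0.7, 0.3]
width: 0.0002
finger_force: 0.0
```

Emit:
{"op": "carry_out", "data": {"motion": "0 0 0.01 0 0 0 0; 0 0 0 0 0 0 0; 0 0 0 0 0 0 0"}}

```text
time: 17.98
tool_pos: [0.4975, 0.006, 0.0509]
ee_rot: [-3.14, -0.002, 0.128]
wrist_force: [0.2, 0.1, 0.5]
width: 0.0005
finger_force: 0.0
```

Emit:
{"op": "carry_out", "data": {"motion": "0 0 0.01 0 0 0 0; 0 0 0 0 0 0 0; 0 0 0 0 0 0 0"}}

```text
time: 18.35
tool_pos: [0.4974, 0.0059, 0.0488]
ee_rot: [-3.14, -0.002, 0.127]
wrist_force: [0.3, -0.0, 0.5]
width: 0.0002
finger_force: 0.0
```

Emit:
{"op": "carry_out", "data": {"motion": "0 0 0.005 0 0 0 0; 0 0 0.005 0 0 0 0; 0 0 0 0 0 0 0"}}

```text
time: 18.73
tool_pos: [0.4974, 0.006, 0.0467]
ee_rot: [-3.14, -0.002, 0.127]
wrist_force: [0.3, -0.4, 0.7]
width: 0.0008
finger_force: 0.0
```

Emit:
{"op": "carry_out", "data": {"motion": "0 0 0.005 0 0 0 0; 0 0 0 0 0 0 0; 0 0 0 0 0 0 0"}}

```text
time: 19.1
tool_pos: [0.4975, 0.006, 0.0459]
ee_rot: [-3.14, -0.002, 0.128]
wrist_force: [-0.0, 0.3, -0.1]
width: 0.0002
finger_force: 0.0
```

Emit:
{"op": "carry_out", "data": {"motion": "0 0 0.005 0 0 0 0; 0 0 0 0 0 0 0; 0 0 0 0 0 0 0"}}

```text
time: 19.48
tool_pos: [0.4975, 0.0059, 0.0448]
ee_rot: [-3.14, -0.002, 0.127]
wrist_force: [-0.9, -0.6, 0.3]
width: 0.0002
finger_force: 0.0
```

Emit:
{"op": "carry_out", "data": {"motion": "0 0 0.005 0 0 0 0; 0 0 0 0 0 0 0; 0 0 0 0 0 0 0"}}

```text
time: 19.85
tool_pos: [0.4977, 0.006, 0.0442]
ee_rot: [-3.14, -0.002, 0.128]
wrist_force: [-0.6, -0.2, 3.0]
width: 0.0008
finger_force: 1.3
```

Emit:
{"op": "carry_out", "data": {"motion": "0 0 0.003 0 0 0 0; 0 0 0 0 0 0 0; 0 0 0 0 0 0 0"}}

```text
time: 20.23
tool_pos: [0.4977, 0.006, 0.0441]
ee_rot: [-3.14, -0.003, 0.128]
wrist_force: [-1.5, 0.4, 4.2]
width: 0.0006
finger_force: 2.7
```

Run:
```python
from h import *
p,R,o=pose(); print(p,o["wrist_force"])
plan([(p+[0,0,.03],R,0),(plate(.052,-.036,.075),R,0),(plate(.052,-.036,.055),R,0,.02)],p=p,R=R,dec=3)
```

```text
[0.49773364 0.00598107 0.04408025] [-1.45338918  0.35603584  4.16902909]
0 0 -0.15 0 0 0 0
-0.003 0.193 -0.002 0 0 0 0; -0.004 0.193 -0.002 0 0 0 0; -0.003 0.193 -0.002 0 0 0 0
0 0 0.05 0 0 0 0; -0.001 0 0.05 0 0 0 0
end [ 0.5103 -0.1092  0.0551] [-3.14e+00 -3.00e-03  1.28e-01]
```

Emit:
{"op": "carry_out", "data": {"motion": "0 0 -0.15 0 0 0 0; 0 0.193 0 0 0 0 0; 0 0.193 0 0 0 0 0; -0.01 0.193 0 0 0 0 0; 0 0 0.05 0 0 0 0; 0 0 0.05 0 0 0 0; 0 0 0 0 0 0 0; 0 0 0 0 0 0 0"}}

```text
time: 21.22
tool_pos: [0.5101, -0.1082, 0.0529]
ee_rot: [-3.139, -0.002, 0.129]
wrist_force: [-0.5, -0.7, -0.3]
width: 0.0005
finger_force: 0.0
```

Emit:
{"op": "carry_out", "data": {"motion": "0 0 0.01 0 0 0 0; 0 0 0.01 0 0 0 0; 0 0 0 0 0 0 0"}}

```text
time: 21.6
tool_pos: [0.5101, -0.109, 0.0489]
ee_rot: [-3.14, -0.002, 0.128]
wrist_force: [-0.5, -0.5, -0.4]
width: 0.0002
finger_force: 0.0
```

Emit:
{"op": "carry_out", "data": {"motion": "0 0 0.005 0 0 0 0; 0 0 0 0 0 0 0; 0 0 0 0 0 0 0"}}

```text
time: 21.98
tool_pos: [0.5102, -0.1092, 0.0481]
ee_rot: [-3.14, -0.002, 0.127]
wrist_force: [-0.3, -0.6, 0.5]
width: 0.0007
finger_force: 0.0
```

Emit:
{"op": "carry_out", "data": {"motion": "0 0 0.005 0 0 0 0; 0 0 0 0 0 0 0; 0 0 0 0 0 0 0"}}

```text
time: 22.35
tool_pos: [0.5102, -0.1091, 0.047]
ee_rot: [-3.14, -0.002, 0.127]
wrist_force: [-0.6, -0.5, -0.1]
width: 0.0004
finger_force: 0.0
```

Emit:
{"op": "carry_out", "data": {"motion": "0 0 0.005 0 0 0 0; 0 0 0 0 0 0 0; 0 0 0 0 0 0 0"}}

```text
time: 22.72
tool_pos: [0.5102, -0.1092, 0.046]
ee_rot: [-3.14, -0.002, 0.127]
wrist_force: [-0.4, -0.0, 0.2]
width: 0.0004
finger_force: 0.0
```

Emit:
{"op": "carry_out", "data": {"motion": "0 0 0.005 0 0 0 0; 0 0 0 0 0 0 0; 0 0 0 0 0 0 0"}}

```text
time: 23.1
tool_pos: [0.5102, -0.1091, 0.045]
ee_rot: [-3.14, -0.002, 0.128]
wrist_force: [0.2, -0.8, -0.8]
width: 0.0003
finger_force: 0.0
```

Emit:
{"op": "carry_out", "data": {"motion": "0 0 0.005 0 0 0 0; 0 0 0 0 0 0 0; 0 0 0 0 0 0 0"}}

```text
time: 23.48
tool_pos: [0.5104, -0.1092, 0.0443]
ee_rot: [-3.14, -0.002, 0.128]
wrist_force: [-0.7, 0.4, 1.3]
width: 0.0006
finger_force: 0.9
```

Emit:
{"op": "carry_out", "data": {"motion": "0 0 0.003 0 0 0 0; 0 0 0 0 0 0 0; 0 0 0 0 0 0 0"}}

```text
time: 23.85
tool_pos: [0.5104, -0.1092, 0.0443]
ee_rot: [-3.14, -0.002, 0.128]
wrist_force: [-1.9, 0.2, 4.3]
width: 0.0003
finger_force: 2.6
```

Run:
```python
from h import *
d={n:imaging.snapshot(n)["pixels"] for n in ("side","top","wrist")}; pickle.dump(d,open("press.pkl","wb"))
```

Emit:
{"op": "carry_out", "data": {"motion": "0 0 -0.02 0 0 0 0; 0 0 -0.02 0 0 0 0; 0 0 0 0 0 0 0; 0 0 0 0 0 0 0"}}

```text
time: 24.5
tool_pos: [0.5101, -0.1091, 0.0512]
ee_rot: [-3.139, -0.002, 0.127]
wrist_force: [1.5, 0.1, -0.4]
width: -0.0
finger_force: 0.0
```

Run:
```python
from h import *; import cv2
S=imaging.snapshot("side");d={"side":S["pixels"],"top":imaging.snapshot("top")["pixels"],"wrist":imaging.snapshot("wrist")["pixels"]}; pickle.dump(d,open("rel.pkl","wb")); pickle.dump(S,open("S.pkl","wb"))
p=pickle.load(open("press.pkl","rb")); print(readout.get_obs()["time"],readout.get_obs()["tool_pos"])
df=cv2.absdiff(p["side"],d["side"])
for y in (.06,-.057):
    print([proj(S,plate(a,y+b,.044))[0].round(0).tolist() for a,b in ((-.06,.026),(-.06,-.026),(.06,.026),(.06,-.026))])
c=lambda im:cv2.resize(im[195:270,205:315,::-1],None,fx=3.6,fy=3.6,interpolation=cv2.INTER_CUBIC)
W=np.zeros((545,800,3),np.uint8); A=c(p["side"]);h,w=A.shape[:2]
W[:h,:w]=A; W[:h,w+4:2*w+4]=c(d["side"]); W[h+4:2*h+4,:w]=np.clip(c(df).astype(int)*3,0,255)
T=cv2.absdiff(p["top"],d["top"]); W[h+4:2*h+4,w+4:2*w+4]=np.clip(cv2.resize(T[175:250,255:365,::-1],(w,h)).astype(int)*3,0,255)
cv2.imwrite("pics/cmp.png",W)
```

```text
24.65 [ 0.51005659 -0.10911822  0.05119437]
[[228.0, 223.0], [237.0, 232.0], [260.0, 209.0], [269.0, 218.0]]
[[248.0, 244.0], [257.0, 254.0], [281.0, 229.0], [290.0, 238.0]]
```

View pics/cmp.png

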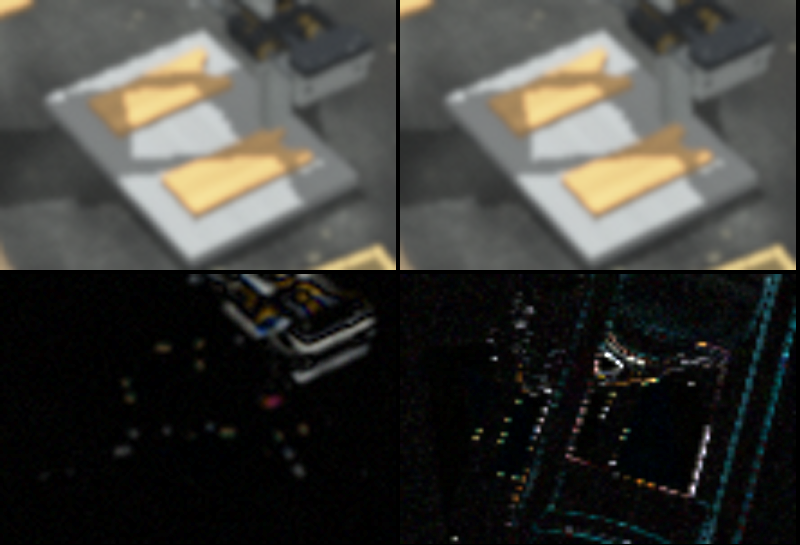

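Emit:
{"op": "carry_out", "data": {"motion": "0 0 -0.1 0 0 0 0; 0 -0.193 0 0 0 0 0; 0 -0.193 0 0 0 0 0; 0 -0.193 0 0 0 0 0; 0 0 0.08 0 0 0 0; 0 0 0 0 0 0 0; 0 0 0 0 0 0 0"}}

```text
time: 25.52
tool_pos: [0.4955, 0.0047, 0.0553]
ee_rot: [-3.14, -0.001, 0.126]
wrist_force: [0.2, 0.4, -1.0]
width: 0.0005
finger_force: 0.0
```

Run:
```python
from h import *
print(readout.get_obs()["tool_pos"])
d={n:imaging.snapshot(n)["pixels"] for n in ("side","top","wrist")}; pickle.dump(d,open("relL.pkl","wb"))
```

```text
[0.49545486 0.00469684 0.05530697]
```

Emit:
{"op": "carry_out", "data": {"motion": "0 0 0.02 0 0 0 0; 0 0 0.02 0 0 0 0; 0 0 0.015 0 0 0 0; 0 0 0.005 0 0 0 0; 0 0 0 0 0 0 0; 0 0 0 0 0 0 0"}}

```text
time: 26.42
tool_pos: [0.4955, 0.0057, 0.0441]
ee_rot: [-3.14, -0.002, 0.128]
wrist_force: [-2.4, 0.0, 4.6]
width: 0.0006
finger_force: 2.5
```

Run:
```python
from h import *; import cv2
d={n:imaging.snapshot(n)["pixels"] for n in ("side","top","wrist")}; pickle.dump(d,open("pressL.pkl","wb"))
S=pickle.load(open("S.pkl","rb"))
g=lambda im:cv2.cvtColor(im,cv2.COLOR_RGB2GRAY).astype(np.float32)
def shift(a,b,u,v,r=7):
    u,v=int(u),int(v); A=g(a)[v-r:v+r,u-r:u+r];B=g(b)[v-r:v+r,u-r:u+r]
    (dx,dy),q=cv2.phaseCorrelate(A,B,cv2.createHanningWindow((2*r,2*r),cv2.CV_32F)); return round(dx,2),round(dy,2),round(float(np.abs(A-B).max()),0)
P=lambda f:pickle.load(open(f+".pkl","rb"))["side"]
for nm,y,a,b in (("L",.06,"relL","pressL"),("L static",.06,"rel","press"),("R",-.057,"rel","press"),("R static",-.057,"relL","pressL"),("rel->relL R",-.057,"rel","relL"),("rel->relL L",.06,"rel","relL")):
    print(nm,[shift(P(a),P(b),*proj(S,plate(x,y+w,.044))[0]) for x,w in ((-.06,.026),(-.06,-.026),(.06,-.026),(0,-.026))])
```

```text
L [(0.68, 0.42, 23.0), (0.61, 0.06, 45.0), (0.38, 0.56, 14.0), (0.3, 0.39, 34.0)]
L static [(0.55, 0.44, 2.0), (0.59, 0.6, 13.0), (0.52, 0.62, 27.0), (0.5, 0.56, 8.0)]
R [(0.5, 0.39, 14.0), (0.53, 0.47, 2.0), (0.22, 0.74, 14.0), (0.51, 0.56, 16.0)]
R static [(0.49, 0.46, 1.0), (0.58, 0.53, 2.0), (0.33, 0.52, 2.0), (0.63, 0.6, 2.0)]
rel->relL R [(0.82, 0.51, 78.0), (0.5, 0.45, 2.0), (-0.46, 0.99, 81.0), (0.48, 0.53, 49.0)]
rel->relL L [(0.0, 1.04, 69.0), (0.74, 0.54, 82.0), (0.51, 0.34, 81.0), (0.51, 0.78, 54.0)]
```

Run:
```python
from h import *; import cv2
P=lambda f,n:pickle.load(open(f+".pkl","rb"))[n][:,:,::-1]
c=lambda im:cv2.resize(im[200:250,220:280],None,fx=6.6,fy=5.9,interpolation=cv2.INTER_NEAREST)
a,b=P("relL","side"),P("pressL","side"); A,B=c(a),c(b);D=np.clip(c(cv2.absdiff(a,b)).astype(int)*3,0,255).astype(np.uint8)
w=lambda im:cv2.resize(im[100:260,200:420],(396,295))
E=np.clip(w(cv2.absdiff(P("rel","wrist"),P("press","wrist"))).astype(int),0,255).astype(np.uint8)
cv2.imwrite("pics/cmpL.png",np.vstack([np.hstack([A,B]),np.hstack([D,E])]))
```

```text
(no output)
```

View pics/cmpL.png

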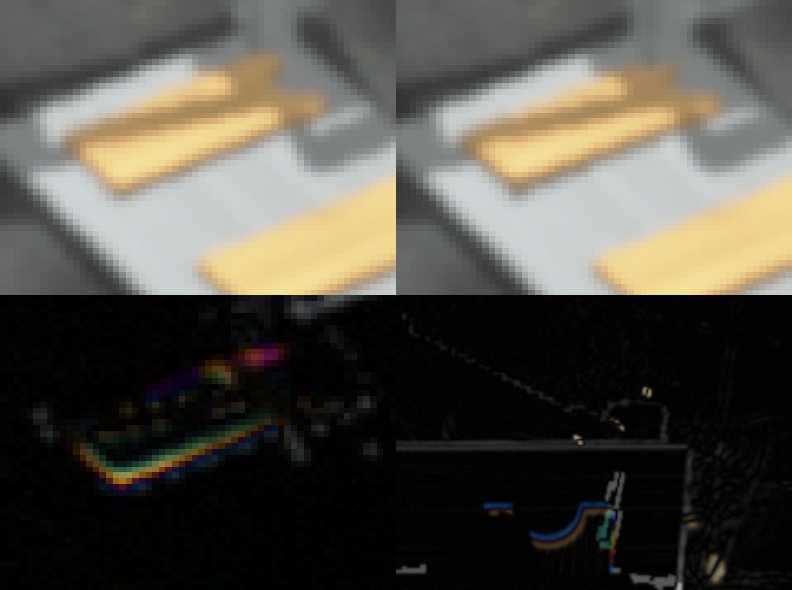

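Run:
```python
from h import *
p,R,o=pose(); p[2]=.0435;print(o["time"],p)
G=np.array([.446,-.0201,.038]);RG=Ro.from_euler("xyz",[np.pi,0,.132]).as_matrix()
plan([(p+[0,0,.045],R,0.5),(G+[0,0,.045],RG,1),(G+[0,0,.002],RG,1,.022)],p=p,R=R,dec=3)
TR=(.4271,-.3688,.0121); t=T2(TR,[[0,.026,.0]])[0]; RT=Rslope(TR[2],0.)
plan([(G+[0,0,.11],RG,0),(t+[0,0,.148],RT,0),(t+[0,0,.05],RT,0,.03),(t+[0,0,.02],RT,0,.015)],p=G,R=RG)
```

```text
26.575 [0.4954741  0.00574248 0.0435    ]
0 0 -0.225 0 0 0 0.5
-0.131 0.048 0.013 0 0 -0.001 1; -0.131 0.048 0.014 -0.001 -0.001 -0.001 1
0 0 0.107 0 0 0 1; 0.001 0 0.108 0 0 0 1
end [ 0.4461 -0.0201  0.04  ] [3.141 0.    0.132]
0 0 -0.18 0 0 0 0; 0 0 -0.18 0 0 0 0; 0 0 -0.19 0 0 0 0
-0.04 0.2 0 0 0 0.01 0; -0.03 0.2 0 0 0 0.01 0; -0.03 0.2 0 0 0 0.01 0; -0.03 0.2 0 0 0 0.01 0; -0.02 0.2 0 0 0 0 0; -0.02 0.2 0 0 0 0.01 0; -0.02 0.2 0 0 0 0 0; -0.02 0.2 0 0 0 0.01 0
0 0 0.12 0 0 0 0; 0 0 0.12 0 0 0 0; 0 0 0.12 0 0 0 0; 0 0 0.13 0 0 0 0
0 0 0.05 0 0 0 0; 0 0 0.05 0 0 0 0; 0 0 0.05 0 0 0 0
end [ 0.4263 -0.3424  0.02  ] [3.142 0.    0.006]
```

Emit:
{"op": "carry_out", "data": {"motion": "0 0 -0.225 0 0 0 1; -0.131 0.048 0.013 0 0 -0.001 1; -0.131 0.048 0.014 0 0 -0.001 1; 0 0 0 0 0 0 1; 0 0 0 0 0 0 1; 0 0 0 0 0 0 1; 0 0 0 0 0 0 1; 0 0 0 0 0 0 1; 0 0 0.107 0 0 0 1; 0 0 0.108 0 0 0 1; 0 0 0 0 0 0 1; 0 0 0 0 0 0 1"}}

```text
time: 28.08
tool_pos: [0.4466, -0.0201, 0.0409]
ee_rot: [-3.14, -0.003, 0.132]
wrist_force: [-0.2, 0.4, 0.1]
width: 0.0939
finger_force: 0.0
```

Emit:
{"op": "carry_out", "data": {"motion": "0 0 0.006 0 0 0 1; 0 0 0 0 0 0 0; 0 0 0 0 0 0 0; 0 0 0 0 0 0 0; 0 0 0 0 0 0 0; 0 0 0 0 0 0 0; 0 0 0 0 0 0 0; 0 0 0 0 0 0 0"}}

```text
time: 29.08
tool_pos: [0.446, -0.02, 0.0389]
ee_rot: [-3.14, -0.002, 0.132]
wrist_force: [-0.1, -0.2, 0.6]
width: 0.0517
finger_force: 30.0
```

Emit:
{"op": "carry_out", "data": {"motion": "0 0 -0.18 0 0 0 0; 0 0 -0.18 0 0 0 0; 0 0 -0.19 0 0 0 0; -0.04 0.2 0 0 0 0.01 0; -0.03 0.2 0 0 0 0.01 0; -0.03 0.2 0 0 0 0.01 0; -0.03 0.2 0 0 0 0.01 0; -0.02 0.2 0 0 0 0 0; -0.02 0.2 0 0 0 0.01 0; -0.02 0.2 0 0 0 0 0; -0.02 0.2 0 0 0 0.01 0; 0 0 0 0 0 0 0"}}

```text
time: 30.58
tool_pos: [0.4252, -0.3447, 0.1474]
ee_rot: [-3.139, -0.001, 0.002]
wrist_force: [0.1, -0.1, -0.8]
width: 0.0516
finger_force: 30.0
```

Emit:
{"op": "carry_out", "data": {"motion": "0 0 0.12 0 0 0 0; 0 0 0.12 0 0 0 0; 0 0 0.12 0 0 0 0; 0 0 0.13 0 0 0 0; 0 0 0.05 0 0 0 0; 0 0 0.05 0 0 0 0; 0 0 0.03 0 0 0 0; 0 0 0 0 0 0 0; 0 0 0 0 0 0 0"}}

```text
time: 31.7
tool_pos: [0.4266, -0.3427, 0.0249]
ee_rot: [-3.14, -0.003, 0.006]
wrist_force: [-0.1, -0.4, -0.2]
width: 0.0512
finger_force: 30.0
```

Emit:
{"op": "carry_out", "data": {"motion": "0 0 0.025 0 0 0 0; 0 0 0.02 0 0 0 0; 0 0 0 0 0 0 0; 0 0 0 0 0 0 0"}}

```text
time: 32.2
tool_pos: [0.4262, -0.3423, 0.0151]
ee_rot: [-3.139, -0.002, 0.006]
wrist_force: [1.0, -0.6, -0.1]
width: 0.0519
finger_force: 30.0
```

Emit:
{"op": "carry_out", "data": {"motion": "0 0 0 0 0 0 0.75; 0 0 0 0 0 0 0.75; 0 0 0 0 0 0 0.75; 0 0 0 0 0 0 0.75; 0 0 -0.1 0 0 0 0.75; 0 0 -0.2 0 0 0 0.75; 0 0 -0.2 0 0 0 0.75; 0 0 -0.2 0 0 0 0.75; -0.2 0 -0.1 0 0 0 0.75; -0.2 0 0 0 0 0 0.75; 0 0 0 0 0 0 0.75; 0 0 0 0 0 0 0.75"}}

```text
time: 33.7
tool_pos: [0.3464, -0.3431, 0.175]
ee_rot: [-3.139, -0.002, 0.006]
wrist_force: [-0.5, -0.5, 0.2]
width: 0.0702
finger_force: 0.0
```

Run:
```python
from h import *; import cv2
s=imaging.snapshot("side"); t=imaging.snapshot("top"); pickle.dump((s,t),open("fin.pkl","wb"))
a=pickle.load(open("top0.pkl","rb"))["pixels"]; a2=pickle.load(open("side0.pkl","rb"))["pixels"]
p,R,o=pose(); print(o["time"],p,o["width"])
def wood(im): 
    h=cv2.cvtColor(im,cv2.COLOR_RGB2HSV); return cv2.inRange(h,(8,70,60),(28,255,255))
S=lambda P:proj(s,P)
def mask(pts):
    m=np.zeros((384,512),np.uint8); cv2.fillPoly(m,[np.round(pts).astype(int)],1); return m>0
box=lambda y:[plate(x,y+w,.044) for x,w in ((-.06,-.026),(-.06,.026),(.06,.026),(.06,-.026))]
print("wood fraction side L,R slot:",[ (wood(s["pixels"])[mask(S(box(y)))]>0).mean().round(2) for y in (.06,-.057)])
m=mask(S([plate(x,y,.034) for x,y in ((-.085,-.118),(-.085,.118),(.085,.118),(.085,-.118))])); 
n,l,st,c=cv2.connectedComponentsWithStats(((wood(s["pixels"])>0)&m).astype(np.uint8)); print(st[1:].tolist(),c[1:].round(1).tolist(),S([plate(0,-.057,.044)]))
# tray region change
TR=(.4271,-.3688,.0121)
tm=mask(S(T2(TR,[[x,y,.018] for x,y in ((-.06,0),(-.06,.052),(.06,.052),(.06,0))]))); d=cv2.absdiff(s["pixels"],a2).max(2); print("tray change mean, inside/outside",d[tm].mean(), d[mask(S(T2(TR,[[x,y,.01] for x,y in ((-.085,-.09),(-.085,.09),(.085,.09),(.085,-.09))])))&~tm].mean())
# sample, C, tools change (top & side)
for nm,w in (("sample",[.346,.212,.01]),("C",[.58,.25,.06]),("block",None)):
    if w: u,v=S([w])[0].astype(int); print(nm,d[v-12:v+12,u-12:u+12].max())
cv2.imwrite("pics/fin.png",cv2.resize(s["pixels"][:,:,::-1],(768,576)))
```

```text
33.8 [ 0.34665683 -0.34297732  0.17468032] 0.07030261014275738
wood fraction side L,R slot: [np.float64(0.03), np.float64(0.34)]
[[247, 225, 7, 5, 21], [267, 226, 6, 3, 10], [266, 231, 17, 11, 130], [263, 239, 5, 6, 24], [251, 243, 5, 6, 25], [265, 251, 3, 4, 11]] [[249.8, 226.6], [269.7, 227.1], [274.2, 236.2], [264.7, 241.6], [253.3, 245.4], [266.1, 252.6]] [[269.30088986 240.95166515]]
tray change mean, inside/outside 42.547222222222224 26.611418047882136
sample 16
C 203
```

Emit:
{"op": "carry_out", "data": {"motion": "-0.15 0.05 -0.05 0 0 0 0.75; -0.15 0.05 -0.05 0 0 0 0.75; -0.15 0.1 -0.05 0 0 0 0.75; -0.15 0.1 -0.05 0 0 0 0.75; -0.15 0.1 -0.05 0 0 0 0.75; -0.15 0.1 0 0 0 0 0.75; -0.15 0.1 0 0 0 0 0.75; -0.15 0 0 0 0 0 0.75; 0 0 0 0 0 0 0.75; 0 0 0 0 0 0 0.75"}}

```text
time: 35.05
tool_pos: [0.1076, -0.4648, 0.2242]
ee_rot: [-3.139, -0.002, 0.007]
wrist_force: [-0.5, 0.4, 0.6]
width: 0.0705
finger_force: 0.0
```

Run:
```python
from h import *; import cv2
s=imaging.snapshot("side"); t=imaging.snapshot("top")
p,R,o=pose(); print(o["time"],p,o["width"])
wood=lambda im:cv2.inRange(cv2.cvtColor(im,cv2.COLOR_RGB2HSV),(8,70,60),(28,255,255))
def mask(c,pts):
    m=np.zeros((384,512),np.uint8); cv2.fillPoly(m,[np.round(proj(c,np.array(pts))).astype(int)],1); return m>0
TR=(.4271,-.3688,.0121); Q=Rslope(1.153); C=np.array([.5767,.252,.0495])
X=((-1,-1),(-1,1),(1,1),(1,-1))
regs=dict(L=[plate(a*.06,.06+b*.026,.044) for a,b in X],R=[plate(a*.06,-.058+b*.026,.044) for a,b in X],
 C=[C+Q@[a*.055,b*.024,-.01] for a,b in X],tray=T2(TR,[[a*.06,.026+b*.026,.018] for a,b in X]))
for c,f in ((s,"side0"),(t,"top0")):
    old=pickle.load(open(f+".pkl","rb"))["pixels"]; d=cv2.absdiff(old,c["pixels"]).max(2); w=wood(c["pixels"])>0
    for k,P in regs.items():
        m=mask(c,P); print(f,k,"wood",w[m].mean().round(2),"change mean",d[m].mean().round(1))
    n,l,st,ce=cv2.connectedComponentsWithStats((d>30).astype(np.uint8)); print([x.tolist() for x in st[1:] if x[4]>25])
```

```text
35.15 [ 0.10781484 -0.46460055  0.22432713] 0.07055749212745432
side0 L wood 0.0 change mean 12.9
side0 R wood 0.86 change mean 49.7
side0 C wood 0.92 change mean 10.7
side0 tray wood 1.0 change mean 17.4
[[0, 8, 211, 336, 31847], [268, 149, 17, 30, 443], [217, 150, 15, 31, 426], [58, 229, 31, 26, 395], [250, 229, 42, 27, 544], [132, 276, 7, 7, 30], [77, 283, 12, 8, 69], [205, 296, 12, 26, 116], [277, 297, 39, 17, 95], [96, 371, 9, 13, 73]]
top0 L wood 0.0 change mean 7.1
top0 R wood 0.87 change mean 72.3
top0 C wood 0.97 change mean 9.8
top0 tray wood 1.0 change mean 22.4
[[189, 133, 41, 32, 647], [160, 188, 44, 32, 683], [311, 195, 22, 41, 644], [377, 209, 6, 39, 96], [229, 282, 12, 33, 263], [296, 292, 11, 16, 152], [215, 300, 114, 84, 5766], [151, 310, 8, 5, 29], [0, 321, 81, 63, 3664], [462, 350, 50, 34, 1199], [279, 374, 20, 10, 34]]
```

```bash
python3 -c "
from bench import robot
print(robot.close_job())"
```

```text
the job is handed in; nothing more can be done
None
```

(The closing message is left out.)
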